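# Sort the loaded and empty flashlights by feel

### The arm

A 6-joint arm with a two-finger parallel gripper is mounted at the origin on the work surface. World frame = base frame: x ahead of the robot, y to its left, z up, the work surface at z = 0. Lengths are in m, angles in rad, forces in N, time in s.
With the tool pointing down it reaches from about 0.4 to 0.825 m from the base axis. Payload 7 kg.
Tool frame: the origin (TCP) lies between the finger pads; the fingertips stand 17 mm ahead of it and the grasp point (between the pads) lies 2 mm behind it; x points along the fingers, z is the direction in which the jaws open and shut, and the axes are right-handed (so a half turn about x gives the same grasp; the last joint's range is limited). The gripper opens to 88 mm and grips with 3 to 60 N. Pads are 19 mm wide; open, the fingers measure 130 mm over their backs; the gripper's body (78 mm by 193 mm) begins 47 mm behind the grasp point.
Start: joints at [1.463, 0.359, 0.012, 0, -1.224, -0.288], TCP at [0.26, 0.623, 0.244] pointing down, gripper open.
Joint ranges: [-3.07, 3.07], [-1.43, 2.12], [-1.02, 1.25], [-3.03, 1.67], [-3.05, -0], [-3.03, 3.03]. Speed limits (rad/s): [2.39, 2.39, 3.01, 3.14, 3.14, 3.14].

### API

Orientations are given as [roll, pitch, yaw] about the fixed x, y, z axes, in that order (R = Rz(yaw) Ry(pitch) Rx(roll)).
In Python, from station import * gives the robot as it stands.
- The arm moves only by the tool step_arm, never from a script. Its argument "deltas" is a list of rows, each a list of 5 numbers: the shift along the tool's x, y, z in cm, then the turn about the tool's x in degrees, then the closure, from 0 (fully open) to 1 (shut). In form: [[dx, dy, dz, roll, fingers], ...]. A call has exactly 10 rows; each row is the pose to reach, as a shift and turn from the pose commanded when the call began, along the tool's axes at that moment; what a row does not reach only later rows make up. A row lasts 1/12 s, in which the tool goes at most 41.7 mm and 7.16 degrees, less where a joint would pass 70% of its speed; a pose out of reach is approached as far as the arm can. A call with a gripper value outside its range is refused whole. The fingers move at their own pace and stop on an object; "squeeze" is the grip in N (left out, the last holds). Time passes only in rows, so rows that repeat a pose let the fingers close, or fill a call up. It gives the time, the measured TCP pose, the force and the opening at its end, in the units of the state.
- get_state(): the state, without advancing time (a new reading comes with each control period).
- grab_frame(name): name is "side" or "top" or "wrist"; returns a dict with "pixels" (400x640x3 uint8, red, green, blue), "range_z" (400x640 float32, m along the optical axis (not along the pixel's ray), 0 where there is no reading), "fx", "fy", "cx", "cy" (pixels), "view" (4x4, takes a point from world to camera coordinates); the wrist camera has in their place "hand_eye" (4x4, takes a point from camera to tool coordinates, whose origin is the TCP and whose axes are the tool frame's). Camera axes: x right, y down, z forward; pixel columns grow to the right and rows downward; lengths in m; the calibration is good to about 2 mm. A picture is of the moment at which its call begins: read the wrist's pose just before it.
- job_done(): hands the job in, once; it reports no verdict.
Trained networks look in the newest picture that a camera, given by its name, has taken for a name from the list of things; names that differ only in an ending like _2 or _b are one class to them, and where a whole thing is asked for, a point or a joint stands for the part that bears it (a point fixed in the world has none). Each returns a list of dicts, best first, with "conf" (0 to 1); they miss things now and then, are a little off and sometimes report something else, mostly with a low value. They report only what shows in the picture. A call takes as long as a camera call. They do not tell look-alikes from the thing itself.
- boxes_of(thing, camera): "extent" ([left, top, right, bottom] in pixels, round what is visible of it).
- masks_of(thing, camera): "mask" (400x640 bool, what is visible of it) and "extent" ([left, top, right, bottom] in pixels, round what is visible of it).
The state is a dict: "t": time; "q": joint angles; "qd": joint speeds; "joint_efforts": joint torques, N m; "eef_pos": TCP position; "ee_rot": TCP orientation; "force": force on the tool from outside, world axes, zero at the start; "moment": the same for the moment, N m; "width": finger opening in m.
Only numpy, scipy, OpenCV 4.12 (cv2) and the standard library are available. Lean on these libraries where they do the work, as an engineer would, in place of code of your own. Each camera call takes 0.05 s, during which the arm holds its last target.

### The job

Some of the orange flashlights have had their batteries taken out. One flashlight at a time, lift it just clear of the shelf (a finger's breadth or so), hold it still there for about a second to feel its weight, then seat it upright and fully home in a free well: of the white charging dock if it is loaded (about 430 g), of the walnut storage block if it is empty (about 190 g), before touching the other. Every well is set to a different depth, so lower it gently by feel until it rests, without forcing or dropping it, leave both standing in their wells, and do not disturb the coaster, the keys or the puck charger.

Things in the scene. Friction and masses are not known exactly. Their poses are not given: they have to be found in the camera images.
- torch_a_mid (a point): Centre (on the axis, 62.5 mm above the foot) of the first orange flashlight, free-standing on its tail on the shelf (z = 0), lens up. 125 mm tall; tail and barrel 42 mm in diameter, foot edge bevelled 3 mm; smooth head 52 mm in diameter over the top 45 mm, to grip. Loaded 400 to 470 g, empty 170 to 210 g, looks alike; both, one or none may be loaded, whatever the name or place.
- torch_b_mid (a point): Centre (on the axis, 62.5 mm above the foot) of the second orange flashlight, free-standing on its tail on the shelf (z = 0), lens up. 125 mm tall; tail and barrel 42 mm in diameter, foot edge bevelled 3 mm; smooth head 52 mm in diameter over the top 45 mm, to grip. Loaded 400 to 470 g, empty 170 to 210 g, looks alike; both, one or none may be loaded, whatever the name or place.
- dock: White plastic charging dock for loaded flashlights, green strip on one side, brass well floors. Fixed, 165 (x) x 76 x 40 mm tall; origin at the centre of its underside, on the shelf. Two round wells on its long (x) centre line, 42 mm either side of the middle.
- dock_well0 (a point): Centre of the mouth (40 mm above the shelf) of the dock's well towards its -x end: 44.6 mm in diameter (1.3 mm play all round a flashlight's tail), 1.5 mm bevel. Its flat floor (gives about 1 mm per 10 N) sits on a depth stop set anew each time, differently in each well, 3 to 25 mm above the shelf: find it by touch.
- dock_well1 (a point): Centre of the mouth (40 mm above the shelf) of the dock's well towards its +x end: 44.6 mm in diameter (1.3 mm play all round a flashlight's tail), 1.5 mm bevel. Its flat floor (gives about 1 mm per 10 N) sits on a depth stop set anew each time, differently in each well, 3 to 25 mm above the shelf: find it by touch.
- tray: Dark walnut storage block for empty flashlights, cork well floors. Fixed, 165 (x) x 76 x 40 mm tall; origin at the centre of its underside, on the shelf. Two round wells on its long (x) centre line, 42 mm either side of the middle.
- tray_well0 (a point): Centre of the mouth (40 mm above the shelf) of the walnut block's well towards its -x end: 44.6 mm in diameter (1.3 mm play all round a flashlight's tail), 1.5 mm bevel. Its flat floor (gives about 1 mm per 10 N) sits on a depth stop set anew each time, differently in each well, 3 to 25 mm above the shelf: find it by touch.
- tray_well1 (a point): Centre of the mouth (40 mm above the shelf) of the walnut block's well towards its +x end: 44.6 mm in diameter (1.3 mm play all round a flashlight's tail), 1.5 mm bevel. Its flat floor (gives about 1 mm per 10 N) sits on a depth stop set anew each time, differently in each well, 3 to 25 mm above the shelf: find it by touch.
- coaster: Walnut coaster, a loose disc 94 mm in diameter, 7 mm thick, flat on the shelf; origin at the centre of its underside. Leave alone.
- keys: Pair of chrome car keys on a clip, loose, about 110 mm long and 50 mm wide, 5 mm high, flat on the shelf; origin on the underside near its middle. Leave alone.
- puck: White smartwatch puck charger, a loose disc 52 mm in diameter, 9 mm thick; origin at the centre of its underside. Leave alone.
There are look-alikes about, which are no part of the job. What is shaped like the tray but blue or pink is not meant. What is shaped like the part that bears torch_b_mid but blue is not meant.

How it is judged:
On the way, in this order (a step that is already met when the one before it is completed fails the run):
1. one flashlight is held still just clear of the shelf, 3 to 45 mm up, near where it stood (((height (world z) of torch_a_mid between 0.0655 and 0.1075 m and distance of torch_a_mid from where it was at the start of the episode below 0.06 m and linear speed of torch_a below 0.05 m/s and contact force between the fingers and torch_a above 1 N) or (height (world z) of torch_b_mid between 0.0655 and 0.1075 m and distance of torch_b_mid from where it was at the start of the episode below 0.06 m and linear speed of torch_b below 0.05 m/s and contact force between the fingers and torch_b above 1 N))), for 0.4 s.
2. that one is seated in a well (((((horizontal distance between torch_a_mid and dock_well0 below 0.006 m or horizontal distance between torch_a_mid and dock_well1 below 0.006 m) and z of torch_a_mid in the frame of dock below 0.0895 m and contact force between torch_a and dock above 0.5 N and angle between torch_a_mid's own z axis and vertical below 0.12 rad) or ((horizontal distance between torch_a_mid and tray_well0 below 0.006 m or horizontal distance between torch_a_mid and tray_well1 below 0.006 m) and z of torch_a_mid in the frame of tray below 0.0895 m and contact force between torch_a and tray above 0.5 N and angle between torch_a_mid's own z axis and vertical below 0.12 rad)) or (((horizontal distance between torch_b_mid and dock_well0 below 0.006 m or horizontal distance between torch_b_mid and dock_well1 below 0.006 m) and z of torch_b_mid in the frame of dock below 0.0895 m and contact force between torch_b and dock above 0.5 N and angle between torch_b_mid's own z axis and vertical below 0.12 rad) or ((horizontal distance between torch_b_mid and tray_well0 below 0.006 m or horizontal distance between torch_b_mid and tray_well1 below 0.006 m) and z of torch_b_mid in the frame of tray below 0.0895 m and contact force between torch_b and tray above 0.5 N and angle between torch_b_mid's own z axis and vertical below 0.12 rad)))), for 0.2 s.
3. with the first seated, the other is held still just clear of the shelf ((((((horizontal distance between torch_a_mid and dock_well0 below 0.006 m or horizontal distance between torch_a_mid and dock_well1 below 0.006 m) and z of torch_a_mid in the frame of dock below 0.0895 m and contact force between torch_a and dock above 0.5 N and angle between torch_a_mid's own z axis and vertical below 0.12 rad) or ((horizontal distance between torch_a_mid and tray_well0 below 0.006 m or horizontal distance between torch_a_mid and tray_well1 below 0.006 m) and z of torch_a_mid in the frame of tray below 0.0895 m and contact force between torch_a and tray above 0.5 N and angle between torch_a_mid's own z axis and vertical below 0.12 rad)) and (height (world z) of torch_b_mid between 0.0655 and 0.1075 m and distance of torch_b_mid from where it was at the start of the episode below 0.06 m and linear speed of torch_b below 0.05 m/s and contact force between the fingers and torch_b above 1 N)) or ((((horizontal distance between torch_b_mid and dock_well0 below 0.006 m or horizontal distance between torch_b_mid and dock_well1 below 0.006 m) and z of torch_b_mid in the frame of dock below 0.0895 m and contact force between torch_b and dock above 0.5 N and angle between torch_b_mid's own z axis and vertical below 0.12 rad) or ((horizontal distance between torch_b_mid and tray_well0 below 0.006 m or horizontal distance between torch_b_mid and tray_well1 below 0.006 m) and z of torch_b_mid in the frame of tray below 0.0895 m and contact force between torch_b and tray above 0.5 N and angle between torch_b_mid's own z axis and vertical below 0.12 rad)) and (height (world z) of torch_a_mid between 0.0655 and 0.1075 m and distance of torch_a_mid from where it was at the start of the episode below 0.06 m and linear speed of torch_a below 0.05 m/s and contact force between the fingers and torch_a above 1 N)))), for 0.4 s.
At the end, for the whole second after the job is handed in: Both flashlights stand released and at rest, inside a well resting on its floor, within 6 mm of a well's axis and within 0.12 rad of upright: a loaded one (it bears on the block with more than 3 N) in the white dock, an empty one (less than 3 N) in the walnut block (((((horizontal distance between torch_a_mid and dock_well0 below 0.006 m or horizontal distance between torch_a_mid and dock_well1 below 0.006 m) and z of torch_a_mid in the frame of dock below 0.0895 m and contact force between torch_a and dock above 0.5 N and angle between torch_a_mid's own z axis and vertical below 0.12 rad) and contact force between torch_a and dock above 3 N) or (((horizontal distance between torch_a_mid and tray_well0 below 0.006 m or horizontal distance between torch_a_mid and tray_well1 below 0.006 m) and z of torch_a_mid in the frame of tray below 0.0895 m and contact force between torch_a and tray above 0.5 N and angle between torch_a_mid's own z axis and vertical below 0.12 rad) and contact force between torch_a and tray between 0.8 and 3 N)) and ((((horizontal distance between torch_b_mid and dock_well0 below 0.006 m or horizontal distance between torch_b_mid and dock_well1 below 0.006 m) and z of torch_b_mid in the frame of dock below 0.0895 m and contact force between torch_b and dock above 0.5 N and angle between torch_b_mid's own z axis and vertical below 0.12 rad) and contact force between torch_b and dock above 3 N) or (((horizontal distance between torch_b_mid and tray_well0 below 0.006 m or horizontal distance between torch_b_mid and tray_well1 below 0.006 m) and z of torch_b_mid in the frame of tray below 0.0895 m and contact force between torch_b and tray above 0.5 N and angle between torch_b_mid's own z axis and vertical below 0.12 rad) and contact force between torch_b and tray between 0.8 and 3 N)) and linear speed of each of torch_a, torch_b below 0.02 m/s); the robot touches nothing.
It fails at once if a flashlight held in the fingers is pressed against the dock or the walnut block with more than 25 N ((contact force between torch_a and dock above 25 N and contact force between the fingers and torch_a above 1 N) or (contact force between torch_a and tray above 25 N and contact force between the fingers and torch_a above 1 N) or (contact force between torch_b and dock above 25 N and contact force between the fingers and torch_b above 1 N) or (contact force between torch_b and tray above 25 N and contact force between the fingers and torch_b above 1 N)).
It fails at once if a flashlight is dropped (let go more than about 4 mm above what it lands on) ((linear speed of torch_a above 0.27 m/s and contact force between the fingers and torch_a below 0.1 N) or (linear speed of torch_b above 0.27 m/s and contact force between the fingers and torch_b below 0.1 N)).
It fails at once if the coaster, the keys or the puck charger is moved more than 15 mm (distance of any of coaster, keys, puck from where it was at the start of the episode above 0.015 m).
It fails at once if a flashlight is tipped over (angle between any of torch_a_mid, torch_b_mid's own z axis and vertical above 0.5 rad).
It also fails if it takes over 59 s, if anything falls off the work surface, if the arm or the gripper's body presses on something with over 40 N, if the wrist force passes 120 N, or if a joint passes its speed limit or range.

## Working session

There is one attempt and no reset: what is moved stays moved. The work goes in short steps, Python scripts to look and compute and a tool call to move; the robot and the scene stay as the last step left them, time stands still between calls to the robot, and variables do not carry over. Pictures are saved under pics/ and viewed, and the job is handed in when it is done.

Besides the shell and the picture viewer there is one more tool, called after "Request:" as name(argument=value, ...), one argument or row to a line, values as JSON. step_arm: Moves the arm, as the interface text tells. Its arguments: {"type":"object","properties":{"deltas":{"type":"array"},"squeeze":{"type":"number"}},"required":["deltas"]}

```bash
mkdir -p pics; ls
python3 - <<'E'
from station import *
import cv2,numpy as np
s=get_state();print(s)
for n in ("side","top"):
    f=grab_frame(n);cv2.imwrite(f"pics/{n}0.png",f["pixels"][:,:,::-1]);np.savez(f"{n}0.npz",**f)
    print(n,f["view"].round(3),f["fx"])
    for th in("torch_a_mid","dock","tray","coaster","keys","puck"):
        print(th,[(round(b["conf"],2),[int(v) for v in b["extent"]]) for b in boxes_of(th,n)])
E
```

```text
pics
{'t': 0.0, 'q': array([ 1.46310712e+00,  3.59392512e-01,  1.10737564e-02, -3.62437147e-04,
       -1.22412749e+00, -2.88088586e-01]), 'qd': array([-8.16174282e-04,  1.88392564e-03, -4.49334051e-04, -3.08262772e-04,
        3.91652033e-05, -3.83163601e-04]), 'joint_efforts': array([-7.50570180e-04, -5.82735193e+01,  2.93040454e+01,  6.99710503e+00,
        6.87916239e-03, -1.84010605e-04]), 'eef_pos': array([0.26007749, 0.62237846, 0.24262331]), 'ee_rot': array([ 0.08447406,  1.56911159, -1.88222348]), 'force': array([-0.61345483,  0.22565932, -0.94435968]), 'moment': array([-0.00500135,  0.015602  ,  0.01310845]), 'width': 0.0875555675738027}
side [[ 0.787 -0.617 -0.019 -0.406]
 [-0.457 -0.561 -0.69   0.296]
 [ 0.415  0.552 -0.723  1.118]
 [ 0.     0.     0.     1.   ]] 471.98202226636016
torch_a_mid [(0.96, [351, 157, 372, 202])]
dock [(0.85, [346, 227, 421, 277])]
tray [(0.79, [207, 190, 274, 243]), (0.73, [287, 105, 340, 138]), (0.65, [266, 144, 323, 185])]
coaster [(0.89, [251, 128, 273, 149])]
keys [(0.69, [399, 311, 450, 338]), (0.49, [349, 156, 373, 202]), (0.21, [248, 132, 275, 145])]
puck [(0.43, [229, 154, 243, 167])]
top [[ 1.400e-02 -1.000e+00  1.000e-03 -1.200e-02]
 [-9.910e-01 -1.400e-02 -1.350e-01  5.520e-01]
 [ 1.350e-01  0.000e+00 -9.910e-01  1.426e+00]
 [ 0.000e+00  0.000e+00  0.000e+00  1.000e+00]] 511.0460630455745
torch_a_mid [(0.92, [322, 152, 341, 176])]
dock [(0.73, [374, 174, 419, 236]), (0.47, [342, 224, 358, 243])]
tray [(0.98, [260, 251, 289, 308]), (0.86, [237, 166, 276, 228]), (0.78, [180, 107, 233, 167])]
coaster [(0.85, [183, 183, 209, 216]), (0.46, [196, 231, 210, 250])]
keys [(0.74, [234, 161, 278, 225]), (0.54, [459, 214, 482, 244]), (0.51, [324, 152, 339, 175])]
puck [(0.56, [195, 228, 210, 249]), (0.26, [378, 173, 417, 234])]
```

View pics/side0.png

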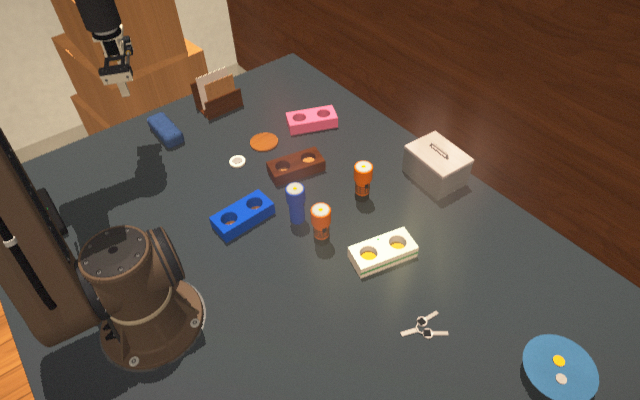

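View pics/top0.png

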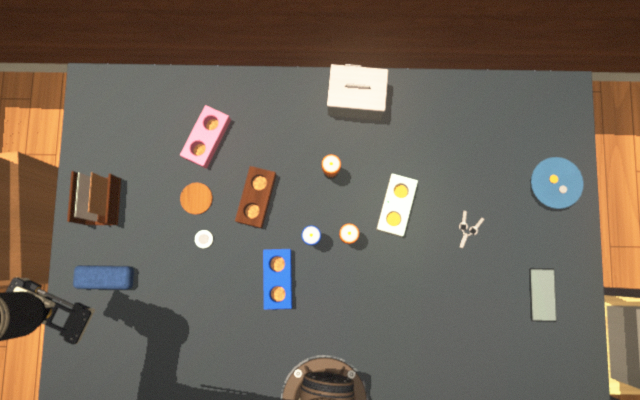

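The side view shows the orange torches at (363,178) and (320,221), with a blue look-alike at (296,203). The walnut tray is at (296,165), with blue (242,214) and pink (312,119) look-alikes. The white dock is at (383,250). In the top view the orange torches are at (331,165) and (349,233), the blue one at (311,235), walnut at (256,197) and the dock at (398,205).

```bash
cat > h.py <<'E'
import numpy as np,cv2
def load(n): return dict(np.load(n))
def cloud(f):
    v,u=np.mgrid[0:400,0:640];z=f["range_z"]
    c=np.stack([(u-f["cx"])/f["fx"]*z,(v-f["cy"])/f["fy"]*z,z],-1)
    T=np.linalg.inv(f["view"]); w=c@T[:3,:3].T+T[:3,3]; w[z==0]=np.nan; return w
E
python3 - <<'E'
from h import *
for n in("top0","side0"):
    f=load(n+".npz");w=cloud(f)
    print(n,"table z",np.nanmedian(w[300:340,350:450,2]))
    R={"top0":dict(tA=(318,150,346,182),tB=(337,222,362,246),blue=(300,224,323,247),dock=(374,170,422,240),tray=(232,163,280,231),coaster=(178,180,213,216),puck=(193,228,214,250),keys=(455,208,488,250)),
       "side0":dict(tA=(350,156,376,204),tB=(308,200,333,245),blue=(284,180,308,227),dock=(344,225,422,278),tray=(264,144,326,186))}[n]
    for k,(a,b,c,d) in R.items():
        p=w[b:d,a:c].reshape(-1,3);px=f["pixels"][b:d,a:c].reshape(-1,3)
        if k[0]=='t' and k!="tray" or k=="blue":
            q=p[(p[:,2]>.115)&(p[:,2]<.135)]
            (x,y),r=cv2.minEnclosingCircle(q[:,:2].astype(np.float32))
            print(k,len(q),"mean",np.mean(q,0).round(4),"circ",round(x,4),round(y,4),round(r,4))
        elif k in("dock","tray"):
            q=p[(p[:,2]>.033)&(p[:,2]<.048)]
            print(k,len(q),np.median(q[:,2]).round(4),"rect",cv2.minAreaRect(q[:,:2].astype(np.float32)))
        else:
            q=p[(p[:,2]>.003)&(p[:,2]<.03)];print(k,len(q),q.mean(0).round(3) if len(q) else 0)
f=load("top0.npz")
c=f["pixels"][140:250,220:430,::-1];cv2.imwrite("pics/crop0.png",cv2.resize(c,None,fx=3.8,fy=3.8,interpolation=cv2.INTER_CUBIC))
E
```

```text
top0 table z -0.00032425137037539464
tA 284 mean [ 0.6461 -0.0067  0.1248] circ 0.647 -0.0058 0.0264
tB 292 mean [ 0.4583 -0.0574  0.1249] circ 0.459 -0.0577 0.0261
blue 292 mean [0.4522 0.044  0.1254] circ 0.4524 0.0438 0.0259
dock 1146 0.0394 rect ((0.5493685007095337, -0.19805866479873657), (0.07683058828115463, 0.16567064821720123), 75.4067611694336)
tray 1142 0.0398 rect ((0.5669259428977966, 0.20940770208835602), (0.07736805826425552, 0.16538456082344055), 77.13075256347656)
coaster 816 [0.563 0.387 0.007]
puck 276 [0.445 0.359 0.009]
keys 287 [ 0.486 -0.412  0.005]
side0 table z 0.0002465206855515323
tA 232 mean [ 0.6441 -0.0145  0.1242] circ 0.6457 -0.0104 0.0281
tB 295 mean [ 0.4563 -0.0653  0.1241] circ 0.4591 -0.062 0.0282
blue 255 mean [0.4497 0.0362 0.124 ] circ 0.4509 0.0394 0.0278
dock 1309 0.0395 rect ((0.550174355506897, -0.2029932737350464), (0.08023277670145035, 0.168043315410614), 75.35298919677734)
tray 814 0.0389 rect ((0.5665805339813232, 0.20480038225650787), (0.08476811647415161, 0.16746418178081512), 77.42288970947266)
```

View pics/crop0.png

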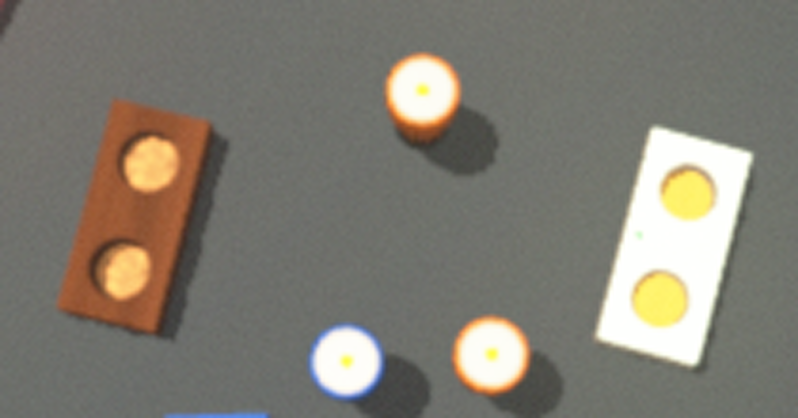

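```bash
cat >> h.py <<'E'
from scipy.spatial.transform import Rotation as Ro
def pose(s): return np.array(s["eef_pos"]),Ro.from_euler("xyz",s["ee_rot"]).as_matrix()
def go(s,p,zdeg=None):
    P,R=pose(s); d=R.T@(np.array(p)-P)*100
    print("tcp",P.round(4),"tool z yaw",np.degrees(np.arctan2(R[1,2],R[0,2])).round(2),"d cm",d.round(2))
    if zdeg is not None:
        t=np.array([np.cos(np.radians(zdeg)),np.sin(np.radians(zdeg)),0]); l=R.T@t
        a=np.degrees(np.arctan2(-l[1],l[2])); print("roll",((a+90)%180-90).round(2),"or raw",a.round(2))
E
python3 - <<'E'
from station import *
from h import *
s=get_state();P,R=pose(s);print(R.round(3))
f=grab_frame("wrist");print(f["hand_eye"].round(4),f["fx"],f["fy"],f["cx"],f["cy"])
cv2.imwrite("pics/w0.png",f["pixels"][:,:,::-1])
for p,z in(((.646,-.008,.25),76),((.459,-.06,.25),76),((.55,-.2,.25),75.4),((.567,.207,.25),77.1)): go(s,p,z)
E
```

```text
[[-0.     0.923 -0.386]
 [ 0.    -0.386 -0.923]
 [-1.    -0.    -0.   ]]
[[ 4.000e-04 -2.712e-01  9.625e-01 -1.409e-01]
 [ 1.200e-03 -9.625e-01 -2.712e-01  7.340e-02]
 [ 1.000e+00  1.300e-03 -1.000e-04  3.000e-04]
 [ 0.000e+00  0.000e+00  0.000e+00  1.000e+00]] 351.4343735233626 351.4343735233626 324.3912286983061 195.97096562624856
tcp [0.2602 0.6228 0.2436] tool z yaw -112.68 d cm [-0.64 59.91 43.33]
roll -8.68 or raw 171.32
tcp [0.2602 0.6228 0.2436] tool z yaw -112.68 d cm [-0.64 44.66 55.33]
roll -8.68 or raw 171.32
tcp [0.2602 0.6228 0.2436] tool z yaw -112.68 d cm [-0.64 58.46 64.74]
roll -8.08 or raw 171.92
tcp [0.2602 0.6228 0.2436] tool z yaw -112.68 d cm [-0.64 44.33 26.53]
roll -9.78 or raw 170.22
```

View pics/w0.png

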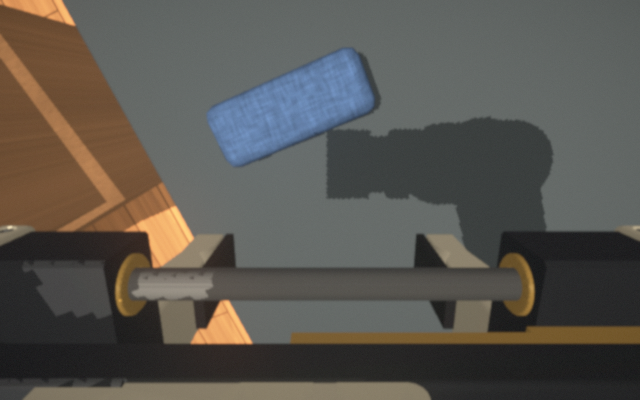

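Request:
step_arm(
  deltas=[
    [-0.6,3.4,2.4,-6,0],
    [-0.6,6.8,4.8,-9.8,0],
    [-0.6,10.2,7.2,-9.8,0],
    [-0.6,13.6,9.6,-9.8,0],
    [-0.6,17,12,-9.8,0],
    [-0.6,20.4,14.4,-9.8,0],
    [-0.6,23.8,16.8,-9.8,0],
    [-0.6,27.2,19.2,-9.8,0],
    [-0.6,30.6,21.6,-9.8,0],
    [-0.6,34,24,-9.8,0],
  ],
)

```text
t: 1.58
eef_pos: [0.4821, 0.2684, 0.2501]
ee_rot: [2.574, 1.57, 0.779]
force: [1.1, 1.1, -0.6]
width: 0.0878
```

Request:
step_arm(
  deltas=[
    [0,3,2.3,0,0],
    [0,4.7,3.3,0,0],
    [0,4.7,3.3,0,0],
    [0,4.7,3.3,0,0],
    [0,4.7,3.3,0,0],
    [0,4.7,3.3,0,0],
    [0,4.7,3.3,0,0],
    [0,4.7,3.3,0,0],
    [0,4.7,3.3,0,0],
    [0,4.7,3.3,0,0],
  ],
)

```text
t: 2.42
eef_pos: [0.5196, 0.2281, 0.2496]
ee_rot: [2.71, 1.571, 0.915]
force: [-0.1, -0.4, -0.1]
width: 0.0873
```

```bash
cat >> h.py <<'E'
def wshot(st,name,k=3):
    Ps=[]
    for i in range(k):
        s=st.get_state();Ps.append(s["eef_pos"]);f=st.grab_frame("wrist")
    s=st.get_state();Ps.append(s["eef_pos"])
    P,R=pose(s);print("P",np.array(Ps).round(4).tolist(),"t",s["t"]);P=np.mean(Ps,0)
    cv2.imwrite(f"pics/{name}.png",f["pixels"][:,:,::-1])
    v,u=np.mgrid[0:400,0:640];z=f["range_z"]
    c=np.stack([(u-f["cx"])/f["fx"]*z,(v-f["cy"])/f["fy"]*z,z],-1)
    H=f["hand_eye"];t=c@H[:3,:3].T+H[:3,3];t[z==0]=np.nan
    w=t@R.T+P
    np.savez(name+".npz",P=P,R=R,w=w,t=t,**f);return f,P,R,t,w
E
python3 - <<'E'
import station as st
from h import *
f,P,R,t,w=wshot(st,"w1")
print(R.round(4))
E
```

```text
P [[0.5196, 0.2281, 0.2496], [0.5197, 0.228, 0.2496], [0.5198, 0.2279, 0.2496], [0.5198, 0.2278, 0.2496]] t 2.5667
[[ 0.      0.9749 -0.2225]
 [ 0.     -0.2225 -0.9749]
 [-1.      0.     -0.    ]]
```

View pics/w1.png

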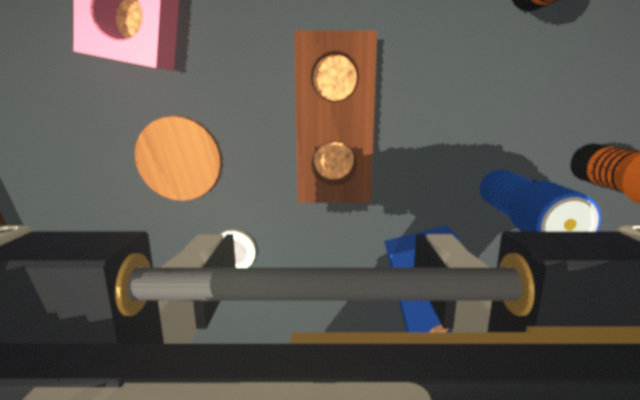

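```bash
cat >> h.py <<'E'
def block(name,box):
    d=np.load(name+".npz");w=d["w"];R=d["R"];P=d["P"];H=d["hand_eye"]
    a,b,c,e=box
    m=np.zeros((400,640),np.uint8);sub=(w[b:e,a:c,2]>.034)&(w[b:e,a:c,2]<.046);m[b:e,a:c]=sub
    zt=np.median(w[b:e,a:c,2][sub]);print("top z",zt.round(4),sub.sum())
    def onplane(uv,z):
        uv=np.asarray(uv,float);r=np.stack([(uv[:,0]-d["cx"])/d["fx"],(uv[:,1]-d["cy"])/d["fy"],np.ones(len(uv))],-1)
        r=r@H[:3,:3].T@R.T; o=P+R@H[:3,3]; return o+r*((z-o[2])/r[:,2])[:,None]
    cs,h=cv2.findContours(m,cv2.RETR_CCOMP,cv2.CHAIN_APPROX_NONE)
    out=[]
    for c_,hh in zip(cs,h[0]):
        if len(c_)<40: continue
        q=onplane(c_[:,0,:],zt)
        if hh[3]<0:
            r=cv2.minAreaRect((q[:,:2]*1000).astype(np.float32));print("rect",np.round(r[0],1),np.round(r[1],1),round(r[2],2))
        else:
            A=np.c_[2*q[:,:2],np.ones(len(q))];s=np.linalg.lstsq(A,(q[:,:2]**2).sum(1),rcond=None)[0]
            rr=np.sqrt(s[2]+s[0]**2+s[1]**2)
            fl=w[c_[:,0,1].min():c_[:,0,1].max(),c_[:,0,0].min():c_[:,0,0].max(),2]; fl=fl[fl<.034]
            print("hole",s[:2].round(4),"r",rr.round(4),"res",np.std(np.hypot(*(q[:,:2]-s[:2]).T)).round(4),"floor z",np.median(fl).round(4), "tool",(R.T@(np.r_[s[:2],zt]-P)).round(4));out.append(s[:2])
    if len(out)==2:
        o=np.array(out);print("mid",o.mean(0).round(4),"dist",np.hypot(*(o[0]-o[1])).round(4),"ang",np.degrees(np.arctan2(*(o[0]-o[1])[::-1])).round(2))
    return out
def torch(name,box):
    d=np.load(name+".npz");w=d["w"];R=d["R"];P=d["P"];a,b,c,e=box
    p=w[b:e,a:c].reshape(-1,3);zmax=np.nanpercentile(p[:,2],98)
    q=p[np.abs(p[:,2]-zmax)<.006];zt=np.median(q[:,2])
    (x,y),r=cv2.minEnclosingCircle((q[:,:2]*1000).astype(np.float32))
    q2=q[np.abs(q[:,2]-zt)<.004]
    print("torch z",zt.round(4),"n",len(q),"circ",round(x/1000,4),round(y/1000,4),"r",round(r,1),"mean",q2[:,:2].mean(0).round(4),"tool",(R.T@(np.array([x/1000,y/1000,zt])-P)).round(4))
E
python3 - <<'E'
from h import *
block("w1",(280,15,395,215))
E
```

```text
top z 0.0396 10235
rect [566.4 206.9] [ 76.  164.5] 77.08
hole [0.5265 0.2162] r 0.0222 res 0.0003 floor z 0.011 tool [0.21   0.0093 0.01  ]
hole [0.6073 0.1977] r 0.0222 res 0.0003 floor z 0.0219 tool [0.21   0.0921 0.01  ]
mid [0.5669 0.2069] dist 0.0828 ang 167.13
```

Request:
step_arm(
  deltas=[
    [-1.2,2,2.8,0,0],
    [-2.4,4,5.7,0,0],
    [-3.6,6,8.6,0,0],
    [-4.8,8,11.4,0,0],
    [-6,10,14.3,0,0],
    [-7.2,12,17.1,0,0],
    [-8.5,14.1,20.2,0,0],
    [-8.5,14.1,20.2,0,0],
    [-8.5,14.1,20.2,0,0],
    [-8.5,14.1,20.2,0,0],
  ],
)

```text
t: 3.4
eef_pos: [0.6121, -0.0009, 0.3341]
ee_rot: [-1.687, 1.57, 2.8]
force: [0.0, 0.5, -0.3]
width: 0.0877
```

Run:
```python
import station as st
from h import *
f,P,R,t,w=wshot(st,"w2")
print(R.round(4))
```

```text
P [[0.6121, -0.0009, 0.3341], [0.6119, -0.0003, 0.334], [0.6118, 0.0, 0.334], [0.6119, 0.0003, 0.3341]] t 3.55
[[-7.000e-04  9.751e-01 -2.216e-01]
 [-0.000e+00 -2.216e-01 -9.751e-01]
 [-1.000e+00 -7.000e-04  2.000e-04]]
```

View pics/w2.png

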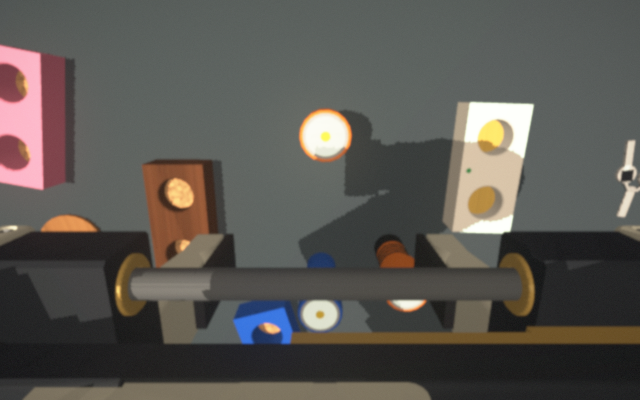

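Run:
```python
import station as st
from h import *
torch("w2",(290,95,360,175))
block("w2",(430,90,540,240))
s=st.get_state();go(s,(.646,-.007,.107),77)
```

```text
torch z 0.1253 n 2121 circ 0.6473 -0.0092 r 25.9 mean [ 0.6481 -0.0095] tool [0.2087 0.0366 0.0009]
top z 0.0395 6196
rect [ 550.5 -200. ] [ 78.6 165. ] 75.42
hole [ 0.511  -0.1891] r 0.0218 res 0.0006 floor z 0.0196 tool [ 0.2947 -0.0564  0.2065]
hole [ 0.5917 -0.21  ] r 0.0219 res 0.0005 floor z 0.014 tool [0.2946 0.0269 0.209 ]
mid [ 0.5513 -0.1996] dist 0.0834 ang 165.49
tcp [6.119e-01 3.000e-04 3.341e-01] tool z yaw -102.8 d cm [22.71  3.5  -0.05]
roll 0.2 or raw -179.8
```

Request:
step_arm(
  deltas=[
    [2,3.7,0.1,0,0],
    [5.5,3.7,0.1,0,0],
    [9.5,3.7,0.1,0,0],
    [13,3.7,0.1,0,0],
    [16,3.7,0.1,0,0],
    [18.5,3.7,0.1,0,0],
    [20.5,3.7,0.1,0,0],
    [22,3.7,0.1,0,0],
    [23.2,3.7,0.1,0,0],
    [23.2,3.7,0.1,0,0],
  ],
)

```text
t: 4.38
eef_pos: [0.6465, -0.0092, 0.0997]
ee_rot: [-1.187, 1.566, -2.982]
force: [0.2, -0.4, -0.4]
width: 0.0875
```

Run:
```python
import station as st
from h import *
f,P,R,t,w=wshot(st,"w3")
s=st.get_state();print(s["force"]);go(s,(.6475,-.0093,.102),77)
```

```text
P [[0.6465, -0.0092, 0.0997], [0.6474, -0.0093, 0.1015], [0.6483, -0.0094, 0.1028], [0.6488, -0.0094, 0.1036]] t 4.5333
[-0.49896551 -0.32038424 -0.65641536]
tcp [ 0.6488 -0.0094  0.1036] tool z yaw -102.82 d cm [ 0.16 -0.13  0.02]
roll 0.18 or raw -179.82
```

View pics/w3.png

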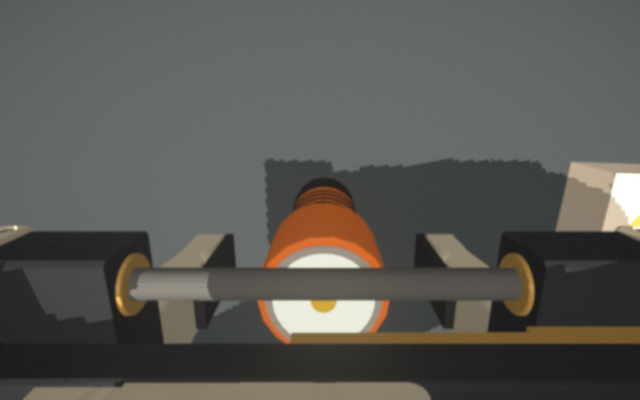

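Request:
step_arm(
  deltas=[
    [0.1,-0.1,0,0,0.3],
    [0.1,-0.1,0,0,0.35],
    [0.1,-0.1,0,0,0.4],
    [0.1,-0.1,0,0,0.45],
    [0.1,-0.1,0,0,0.6],
    [0.1,-0.1,0,0,0.7],
    [0.1,-0.1,0,0,0.7],
    [0.1,-0.1,0,0,0.7],
    [0.1,-0.1,0,0,0.7],
    [0.1,-0.1,0,0,0.7],
  ],
  squeeze=30,
)

```text
t: 5.37
eef_pos: [0.6473, -0.0098, 0.1017]
ee_rot: [1.367, 1.571, -0.428]
force: [-0.4, -0.1, 2.0]
width: 0.0517
```

Run:
```python
import station as st
from h import *
for i in range(3):
    s=st.get_state();print(s["t"],s["eef_pos"].round(4),s["force"].round(2),s["joint_efforts"].round(2),s["width"]);st.grab_frame("wrist")
```

```text
5.3667 [ 0.6473 -0.0098  0.1017] [-0.41 -0.13  1.96] [ 5.000e-02 -5.805e+01  2.426e+01  5.530e+00  1.900e-01  0.000e+00] 0.05173533273059929
5.4167 [ 0.6473 -0.0098  0.1017] [ 0.19 -0.16  1.69] [  0.07 -57.97  24.22   5.5    0.2    0.  ] 0.05164896517916176
5.4667 [ 0.6474 -0.0098  0.1017] [-0.2  -0.32  2.87] [  0.08 -57.89  24.18   5.47   0.2    0.  ] 0.05168884851556225
```

Request:
step_arm(
  deltas=[
    [-0.4,0,0,0,0.7],
    [-0.8,0,0,0,0.7],
    [-1.2,0,0,0,0.7],
    [-1.6,0,0,0,0.7],
    [-2,0,0,0,0.7],
    [-2,0,0,0,0.7],
    [-2,0,0,0,0.7],
    [-2,0,0,0,0.7],
    [-2,0,0,0,0.7],
    [-2,0,0,0,0.7],
  ],
)

```text
t: 6.35
eef_pos: [0.647, -0.0098, 0.1213]
ee_rot: [-1.182, 1.57, -2.978]
force: [0.2, 1.0, -2.5]
width: 0.0516
```

Request:
step_arm(
  deltas=[
    [0,0,0,0,0.7],
    [0,0,0,0,0.7],
    [0,0,0,0,0.7],
    [0,0,0,0,0.7],
    [0,0,0,0,0.7],
    [0,0,0,0,0.7],
    [0,0,0,0,0.7],
    [0,0,0,0,0.7],
    [0,0,0,0,0.7],
    [0,0,0,0,0.7],
  ],
)

```text
t: 7.18
eef_pos: [0.6472, -0.0097, 0.1216]
ee_rot: [-0.556, 1.571, -2.352]
force: [1.1, -0.2, -1.2]
width: 0.0518
```

Run:
```python
import station as st
from h import *
for i in range(5):
    s=st.get_state();print(s["t"],s["eef_pos"].round(4),s["force"].round(2),s["moment"].round(3),s["width"]);f=st.grab_frame("wrist")
cv2.imwrite("pics/w4.png",f["pixels"][:,:,::-1])
go(s,(.5257,.2162,.16),77.1);go(s,(.5509,-.1998,.16),75.4)
```

```text
7.1833 [ 0.6472 -0.0097  0.1216] [ 1.12 -0.22 -1.17] [ 0.015 -0.028 -0.004] 0.05180045307292387
7.2333 [ 0.6472 -0.0097  0.1216] [-0.2   0.63 -2.11] [-0.028 -0.036  0.026] 0.05160896833308711
7.2833 [ 0.6472 -0.0097  0.1216] [ 0.35  0.06 -2.03] [-0.045 -0.    -0.017] 0.05174992006922618
7.3333 [ 0.6472 -0.0097  0.1216] [ 0.58  0.53 -1.79] [ 0.005 -0.042  0.031] 0.05171700147506882
7.3833 [ 0.6472 -0.0097  0.1216] [ 0.46 -0.04 -1.49] [-0.047 -0.014 -0.017] 0.05127990608187257
tcp [ 0.6472 -0.0097  0.1216] tool z yaw -102.88 d cm [ -3.84 -16.88 -19.32]
roll 0.02 or raw -179.98
tcp [ 0.6472 -0.0097  0.1216] tool z yaw -102.88 d cm [-3.84 -5.15 20.68]
roll 1.72 or raw -178.28
```

View pics/w4.png

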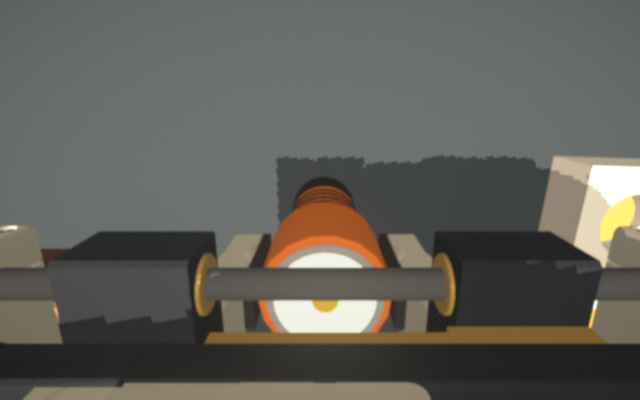

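Request:
step_arm(
  deltas=[
    [-2,0,0,0,0.7],
    [-4,-0.5,-1.5,0,0.7],
    [-4,-1.8,-4,0,0.7],
    [-4,-3.2,-7,0,0.7],
    [-4,-4.5,-10,0,0.7],
    [-4,-5.8,-13,0,0.7],
    [-4,-7,-16,0,0.7],
    [-4,-8,-18.2,0,0.7],
    [-4,-8.5,-19.3,0,0.7],
    [-4,-8.5,-19.3,0,0.7],
  ],
)

```text
t: 8.27
eef_pos: [0.6069, 0.1999, 0.1615]
ee_rot: [2.736, 1.57, 0.943]
force: [-0.5, -0.4, -2.3]
width: 0.0517
```

Run:
```python
import station as st
from h import *
f,P,R,t,w=wshot(st,"w5",6)
s=st.get_state();print(s["force"]);go(s,(.6075,.1976,.14),77.1)
```

```text
P [[0.6069, 0.1999, 0.1615], [0.6071, 0.1985, 0.1615], [0.6072, 0.1975, 0.1615], [0.6073, 0.1968, 0.1615], [0.6074, 0.1965, 0.1615], [0.6075, 0.1962, 0.1615], [0.6075, 0.1962, 0.1615]] t 8.5667
[-0.26168951 -0.5436649  -1.50713327]
tcp [0.6075 0.1962 0.1615] tool z yaw -102.95 d cm [ 2.15 -0.03 -0.13]
roll -0.05 or raw 179.95
```

View pics/w5.png

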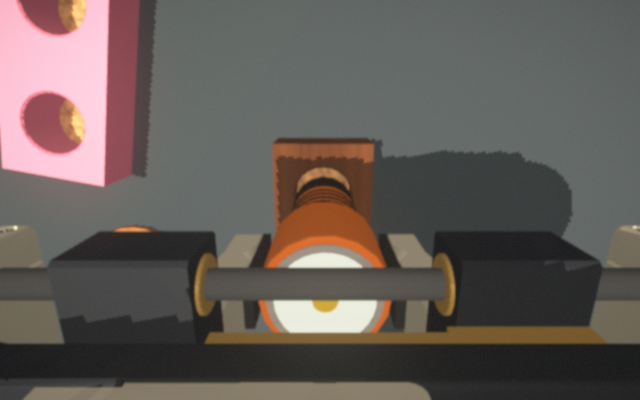

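Request:
step_arm(
  deltas=[
    [0.4,0,-0.1,0,0.7],
    [0.8,0,-0.1,0,0.7],
    [1.2,0,-0.1,0,0.7],
    [1.5,0,-0.1,0,0.7],
    [1.5,0,-0.1,0,0.7],
    [1.5,0,-0.1,0,0.7],
    [1.5,0,-0.1,0,0.7],
    [1.5,0,-0.1,0,0.7],
    [1.5,0,-0.1,0,0.7],
    [1.5,0,-0.1,0,0.7],
  ],
)

```text
t: 9.4
eef_pos: [0.6077, 0.1984, 0.1467]
ee_rot: [2.346, 1.57, 0.551]
force: [-1.8, 0.5, -2.1]
width: 0.0516
```

Run:
```python
import station as st
from h import *
f,P,R,t,w=wshot(st,"w6",3)
s=st.get_state();print(s["force"]);go(s,(.6075,.1976,.14),77.1)
cv2.imwrite("pics/w6c.png",cv2.resize(f["pixels"][120:240,240:410,::-1],None,fx=4.5,fy=4.5,interpolation=cv2.INTER_CUBIC))
```

```text
P [[0.6077, 0.1984, 0.1467], [0.6076, 0.1984, 0.1467], [0.6076, 0.1984, 0.1467], [0.6076, 0.1984, 0.1467]] t 9.55
[ 0.46179897 -0.2451667  -0.9315559 ]
tcp [0.6076 0.1984 0.1467] tool z yaw -102.88 d cm [0.67 0.01 0.08]
roll 0.02 or raw -179.98
```

View pics/w6c.png

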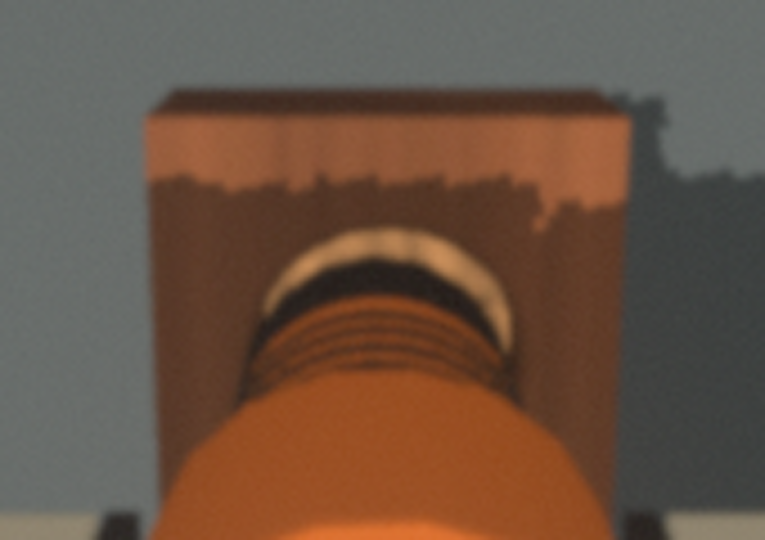

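Run:
```python
from h import *
d=np.load("w6.npz");t=d["t"];w=d["w"]
for r in range(146,232,6):
    m=np.where((np.abs(w[r,220:440,2]-.04)<.004))[0]+220
    if len(m)>20: a,b=t[r,m.min()],t[r,m.max()];print(r,m.min(),m.max(),"mid z mm",((a[2]+b[2])*500).round(2),"width",((b[2]-a[2])*1000).round(1),"y",(a[1]*1000).round(1))
print("torch barrel/head")
for r in list(range(190,262,6))+list(range(312,330,6)):
    m=np.where((w[r,255:400,2]>.06)&(w[r,255:400,2]<.2)&(d["pixels"][r,255:400,0]>d["pixels"][r,255:400,2]*1.6))[0]+255
    if len(m)>10: a,b=t[r,m.min()],t[r,m.max()];print(r,m.min(),m.max(),"mid z",((a[2]+b[2])*500).round(2),"w",((b[2]-a[2])*1000).round(1),"h",w[r,(m.min()+m.max())//2,2].round(3))
```

```text
146 272 379 mid z mm 1.25 width 75.1 y 40.3
152 272 379 mid z mm 1.02 width 75.7 y 35.7
158 273 378 mid z mm 1.1 width 74.6 y 31.6
164 273 378 mid z mm 1.09 width 75.0 y 27.2
170 273 378 mid z mm 1.16 width 75.3 y 22.9
176 273 378 mid z mm 1.09 width 75.9 y 18.3
182 274 377 mid z mm 1.14 width 74.3 y 14.3
188 274 377 mid z mm 1.14 width 75.0 y 9.5
194 274 377 mid z mm 1.15 width 75.6 y 4.7
200 274 377 mid z mm 1.11 width 75.8 y 0.2
206 274 376 mid z mm 0.89 width 75.1 y -3.8
212 275 376 mid z mm 1.29 width 75.1 y -8.8
218 275 376 mid z mm 1.19 width 75.3 y -13.6
torch barrel/head
190 304 346 mid z 0.98 w 27.3 h 0.086
196 298 351 mid z 0.78 w 34.8 h 0.101
202 294 353 mid z -0.39 w 37.7 h 0.128
208 293 355 mid z 0.11 w 37.4 h 0.137
214 290 359 mid z 0.5 w 32.9 h 0.146
220 283 365 mid z 0.19 w 39.0 h 0.154
226 279 369 mid z 0.03 w 43.4 h 0.161
232 276 373 mid z 0.45 w 46.9 h 0.168
238 273 375 mid z -0.39 w 48.1 h 0.169
244 270 378 mid z 0.56 w 52.2 h 0.17
250 268 381 mid z 0.46 w 52.1 h 0.17
256 266 383 mid z 0.41 w 51.8 h 0.17
312 262 388 mid z 0.72 w 48.7 h 0.17
318 264 385 mid z 0.49 w 47.1 h 0.17
324 268 381 mid z 0.4 w 44.1 h 0.17
```

Request:
step_arm(
  deltas=[
    [0,0,0.08,0,0.7],
    [0,0,0.08,0,0.7],
    [0.2,0,0.08,0,0.7],
    [0.4,0,0.08,0,0.7],
    [0.6,0,0.08,0,0.7],
    [0.8,0,0.08,0,0.7],
    [1,0,0.08,0,0.7],
    [1.2,0,0.08,0,0.7],
    [1.3,0,0.08,0,0.7],
    [1.3,0,0.08,0,0.7],
  ],
)

```text
t: 10.38
eef_pos: [0.6073, 0.1975, 0.1332]
ee_rot: [-0.824, 1.57, -2.62]
force: [-0.3, 0.1, -1.8]
width: 0.0515
```

```bash
cat > rd.py <<'E'
import station as st
from h import *
F=[]
for i in range(4):
    s=st.get_state();F.append(s["force"]);st.grab_frame("wrist")
print(s["t"],s["eef_pos"].round(4),np.mean(F,0).round(2),np.array(F)[:,2].round(1),"w",s["width"])
E
python3 rd.py
```

```text
10.5333 [0.6075 0.1976 0.1336] [-0.22 -0.29 -2.08] [-1.8 -2.4 -2.4 -1.7] w 0.0518145810262866
```

Request:
step_arm(
  deltas=[
    [0.1,0,0,0,0.7],
    [0.2,0,0,0,0.7],
    [0.3,0,0,0,0.7],
    [0.4,0,0,0,0.7],
    [0.5,0,0,0,0.7],
    [0.6,0,0,0,0.7],
    [0.7,0,0,0,0.7],
    [0.8,0,0,0,0.7],
    [0.8,0,0,0,0.7],
    [0.8,0,0,0,0.7],
  ],
)

```text
t: 11.42
eef_pos: [0.6074, 0.1975, 0.1255]
ee_rot: [-0.762, 1.571, -2.557]
force: [0.6, -0.5, -2.9]
width: 0.0519
```

```bash
python3 rd.py
```

```text
11.5667 [0.6075 0.1976 0.1257] [ 0.18 -0.04 -2.54] [-2.9 -2.3 -2.6 -2.4] w 0.05144116146693564
```

Foot at 24.0 mm, still free. Descend 1.5 mm.

Request:
step_arm(
  deltas=[
    [0.03,0,0,0,0.7],
    [0.06,0,0,0,0.7],
    [0.09,0,0,0,0.7],
    [0.12,0,0,0,0.7],
    [0.15,0,0,0,0.7],
    [0.15,0,0,0,0.7],
    [0.15,0,0,0,0.7],
    [0.15,0,0,0,0.7],
    [0.15,0,0,0,0.7],
    [0.15,0,0,0,0.7],
  ],
)

```text
t: 12.45
eef_pos: [0.6074, 0.1975, 0.1241]
ee_rot: [1.463, 1.571, -0.333]
force: [0.6, -1.0, -1.0]
width: 0.0515
```

```bash
python3 rd.py
```

```text
12.6 [0.6074 0.1975 0.1241] [-0.11 -0.36 -1.04] [-1.  -1.3 -0.6 -1.3] w 0.05128371989394069
```

Request:
step_arm(
  deltas=[
    [0.03,0,0,0,0.7],
    [0.06,0,0,0,0.7],
    [0.06,0,0,0,0.7],
    [0.06,0,0,0,0.7],
    [0.06,0,0,0,0.7],
    [0.06,0,0,0,0.7],
    [0.06,0,0,0,0.7],
    [0.06,0,0,0,0.7],
    [0.06,0,0,0,0.7],
    [0.06,0,0,0,0.7],
  ],
)

```text
t: 13.48
eef_pos: [0.6075, 0.1976, 0.1236]
ee_rot: [2.099, 1.571, 0.303]
force: [-1.1, -0.3, 2.1]
width: 0.0519
```

```bash
python3 rd.py
```

```text
13.6333 [0.6075 0.1976 0.1236] [-0.95 -0.43  2.72] [2.1 3.3 3.  2.4] w 0.051728840923568054
```

Request:
step_arm(
  deltas=[
    [0,0,0,0,0.35],
    [0,0,0,0,0.3],
    [0,0,0,0,0.2],
    [0,0,0,0,0],
    [0,0,0,0,0],
    [0,0,0,0,0],
    [-2,0,0,0,0],
    [-6,0,0,0,0],
    [-10,0,0,0,0],
    [-13,0,0,0,0],
  ],
)

```text
t: 14.52
eef_pos: [0.608, 0.1976, 0.2568]
ee_rot: [2.049, 1.568, 0.254]
force: [1.6, 0.7, -0.3]
width: 0.0875
```

Run:
```python
import station as st
from h import *
f,P,R,t,w=wshot(st,"w7",3)
s=st.get_state();print(s["force"],s["width"]);go(s,(.43,-.053,.335),77.1)
```

```text
P [[0.608, 0.1976, 0.2568], [0.6104, 0.1984, 0.2634], [0.61, 0.1986, 0.2604], [0.6086, 0.1982, 0.257]] t 14.6667
[-1.46446003  0.43348613 -1.9739452 ] 0.08744483108267248
tcp [0.6086 0.1982 0.257 ] tool z yaw -102.87 d cm [ -7.98 -11.79  28.44]
roll 0.03 or raw -179.97
```

View pics/w7.png

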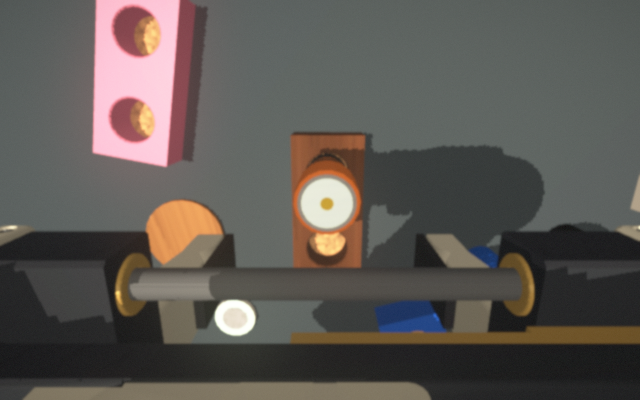

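Request:
step_arm(
  deltas=[
    [-1.5,-1.2,3,0,0],
    [-2.5,-2.6,6.2,0,0],
    [-3.5,-4,9.6,0,0],
    [-4.5,-5.4,13,0,0],
    [-5.5,-6.8,16.4,0,0],
    [-6.5,-8.2,19.8,0,0.2],
    [-7.5,-9.6,23.2,0,0.2],
    [-8,-11,26.6,0,0.2],
    [-8,-11.8,28.4,0,0.2],
    [-8,-11.8,28.4,0,0.2],
  ],
)

```text
t: 15.5
eef_pos: [0.4265, -0.0553, 0.3335]
ee_rot: [2.734, 1.57, 0.937]
force: [-0.6, 0.2, -1.1]
width: 0.0705
```

Run:
```python
import station as st
from h import *
wshot(st,"w8",4)
f,P,R,t,w=wshot(st,"w8",1)
```

```text
P [[0.4265, -0.0553, 0.3335], [0.4276, -0.0543, 0.3332], [0.4284, -0.0536, 0.3331], [0.4289, -0.053, 0.3329], [0.4291, -0.0527, 0.3328]] t 15.7
P [[0.4291, -0.0527, 0.3328], [0.4293, -0.0526, 0.3328]] t 15.75
```

View pics/w8.png

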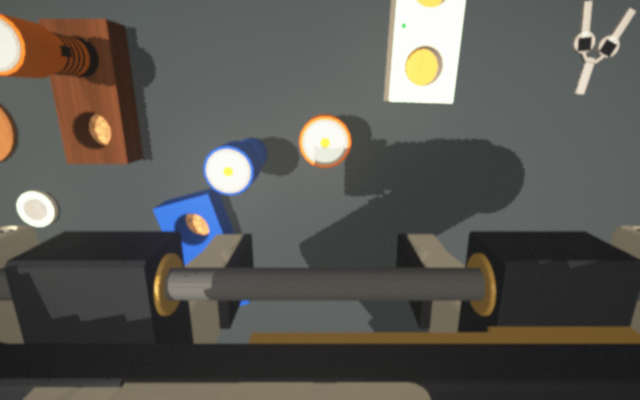

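Run:
```python
import station as st
from h import *
torch("w8",(295,105,355,180));torch("w8",(200,140,258,200))
```

```text
torch z 0.1253 n 2112 circ 0.459 -0.0601 r 25.8 mean [ 0.4597 -0.0603] tool [0.2075 0.031  0.0005]
torch z 0.1254 n 1993 circ 0.4521 0.0414 r 25.9 mean [0.4531 0.0406] tool [ 0.2073  0.0016 -0.0969]
```

Request:
step_arm(
  deltas=[
    [2,3.1,0.1,0,0.2],
    [5.5,3.1,0.1,0,0.2],
    [9.5,3.1,0.1,0,0.2],
    [13,3.1,0.1,0,0.2],
    [16,3.1,0.1,0,0.2],
    [18.5,3.1,0.1,0,0.2],
    [20.5,3.1,0.1,0,0.2],
    [22,3.1,0.1,0,0.2],
    [23.1,3.1,0.1,0,0.2],
    [23.1,3.1,0.1,0,0.2],
  ],
)

```text
t: 16.58
eef_pos: [0.4577, -0.0606, 0.0995]
ee_rot: [-1.128, 1.565, -2.923]
force: [-0.0, 0.1, 0.6]
width: 0.0702
```

Run:
```python
import station as st
from h import *
wshot(st,"w9",5)
s=st.get_state();print(s["force"]);go(s,(.4591,-.0601,.1017),77)
```

```text
P [[0.4577, -0.0606, 0.0995], [0.4585, -0.0606, 0.1009], [0.4592, -0.0605, 0.102], [0.4596, -0.0605, 0.1026], [0.4598, -0.0605, 0.103], [0.4598, -0.0605, 0.1032]] t 16.8333
[ 0.05370096 -0.23753775  0.1654902 ]
tcp [ 0.4598 -0.0605  0.1032] tool z yaw -102.85 d cm [ 0.15 -0.08 -0.03]
roll 0.15 or raw -179.85
```

View pics/w9.png

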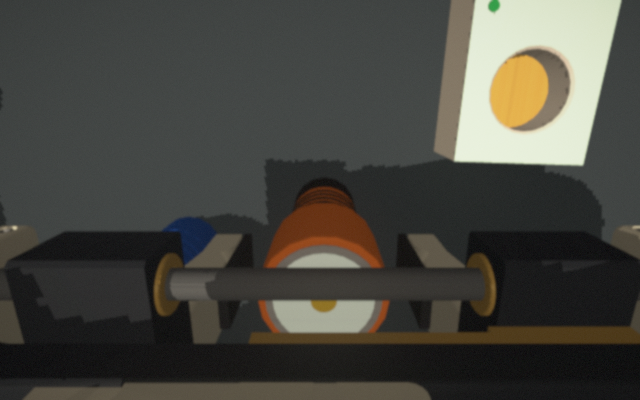

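Torch B is centred between the fingers (324,300), and the blue one is outside the left finger. Gripping.

Request:
step_arm(
  deltas=[
    [0.1,-0.05,0,0,0.3],
    [0.1,-0.05,0,0,0.35],
    [0.1,-0.05,0,0,0.4],
    [0.1,-0.05,0,0,0.5],
    [0.1,-0.05,0,0,0.7],
    [0.1,-0.05,0,0,0.7],
    [0.1,-0.05,0,0,0.7],
    [0.1,-0.05,0,0,0.7],
    [0.1,-0.05,0,0,0.7],
    [0.1,-0.05,0,0,0.7],
  ],
  squeeze=30,
)

```text
t: 17.67
eef_pos: [0.4589, -0.0607, 0.1018]
ee_rot: [1.876, 1.57, 0.081]
force: [-0.9, 1.7, 5.5]
width: 0.0517
```

```bash
python3 rd.py
```

```text
17.8167 [ 0.4589 -0.0607  0.1018] [-0.82  2.07  5.57] [5.5 4.6 5.9 6.3] w 0.05148362404531889
```

Request:
step_arm(
  deltas=[
    [-0.4,0,0,0,0.7],
    [-0.8,0,0,0,0.7],
    [-1.2,0,0,0,0.7],
    [-1.6,0,0,0,0.7],
    [-2,0,0,0,0.7],
    [-2,0,0,0,0.7],
    [-2,0,0,0,0.7],
    [-2,0,0,0,0.7],
    [-2,0,0,0,0.7],
    [-2,0,0,0,0.7],
  ],
)

```text
t: 18.7
eef_pos: [0.4584, -0.0608, 0.1213]
ee_rot: [-1.167, 1.57, -2.962]
force: [-0.5, -0.1, -3.8]
width: 0.0515
```

Request:
step_arm(
  deltas=[
    [0,0,0,0,0.7],
    [0,0,0,0,0.7],
    [0,0,0,0,0.7],
    [0,0,0,0,0.7],
    [0,0,0,0,0.7],
    [0,0,0,0,0.7],
    [0,0,0,0,0.7],
    [0,0,0,0,0.7],
    [0,0,0,0,0.7],
    [0,0,0,0,0.7],
  ],
)

```text
t: 19.53
eef_pos: [0.4586, -0.0608, 0.1215]
ee_rot: [0.777, 1.571, -1.019]
force: [-0.1, -0.7, -4.5]
width: 0.0517
```

```bash
python3 rd.py
python3 - <<'E'
import station as st
from h import *
wshot(st,"w10",1)
s=st.get_state();go(s,(.511,-.1893,.162),75.45);go(s,(.5917,-.21,.162),75.45);go(s,(.5257,.2162,.162),77.1)
E
```

```text
19.6833 [ 0.4586 -0.0608  0.1215] [ 0.1  -0.77 -4.15] [-4.5 -3.7 -4.2 -4.2] w 0.051580267837402334
P [[0.4586, -0.0608, 0.1215], [0.4586, -0.0608, 0.1214]] t 19.7833
tcp [ 0.4586 -0.0608  0.1214] tool z yaw -102.88 d cm [-4.06  7.98 11.36]
roll 1.67 or raw -178.33
tcp [ 0.4586 -0.0608  0.1214] tool z yaw -102.88 d cm [-4.06 16.3  11.58]
roll 1.67 or raw -178.33
tcp [ 0.4586 -0.0608  0.1214] tool z yaw -102.88 d cm [ -4.06   0.37 -28.5 ]
roll 0.02 or raw -179.98
```

View pics/w10.png

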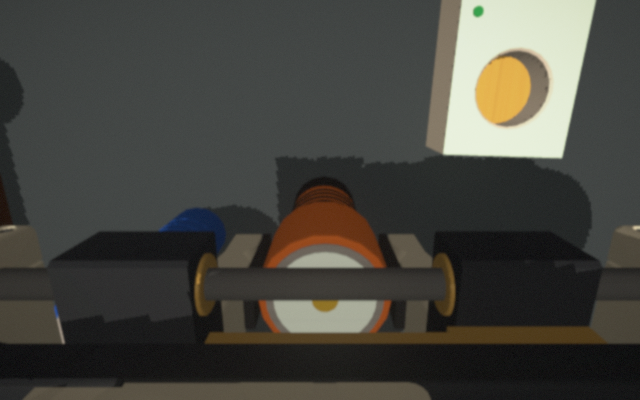

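Request:
step_arm(
  deltas=[
    [-2,0,0,0,0.7],
    [-4.1,0.6,0.9,0,0.7],
    [-4.1,2,2.8,0.5,0.7],
    [-4.1,3.6,5.1,1,0.7],
    [-4.1,5.2,7.4,1.7,0.7],
    [-4.1,6.8,9.7,1.7,0.7],
    [-4.1,7.6,10.9,1.7,0.7],
    [-4.1,8,11.4,1.7,0.7],
    [-4.1,8,11.4,1.7,0.7],
    [-4.1,8,11.4,1.7,0.7],
  ],
)

```text
t: 20.62
eef_pos: [0.5107, -0.1896, 0.162]
ee_rot: [-1.626, 1.57, 2.831]
force: [-1.0, 1.0, -5.5]
width: 0.0519
```

Run:
```python
import station as st
from h import *
wshot(st,"w11",4)
wshot(st,"w11",1)
d=np.load("w11.npz");t=d["t"];w=d["w"]
for r in range(4,232,12):
    m=np.where((np.abs(w[r,180:480,2]-.04)<.004))[0]+180
    if len(m)>20: a,b=t[r,m.min()],t[r,m.max()];print(r,m.min(),m.max(),"mid z mm",((a[2]+b[2])*500).round(2),"width",((b[2]-a[2])*1000).round(1),"y",(a[1]*1000).round(1))
for r in list(range(244,262,6))+list(range(312,330,6)):
    m=np.where((w[r,255:400,2]>.06)&(w[r,255:400,2]<.21)&(d["pixels"][r,255:400,0]>d["pixels"][r,255:400,2]*1.6))[0]+255
    if len(m)>10: a,b=t[r,m.min()],t[r,m.max()];print(r,m.min(),m.max(),"mid z",((a[2]+b[2])*500).round(2),"w",((b[2]-a[2])*1000).round(1))
block("w11",(230,0,430,232))
```

```text
P [[0.5107, -0.1896, 0.162], [0.5107, -0.1892, 0.1622], [0.5107, -0.189, 0.1624], [0.5108, -0.1889, 0.1625], [0.511, -0.1889, 0.1627]] t 20.8167
P [[0.511, -0.1889, 0.1627], [0.5111, -0.1889, 0.1627]] t 20.8667
28 272 382 mid z mm 1.94 width 75.6 y 119.0
40 273 381 mid z mm 2.02 width 74.6 y 111.1
52 273 381 mid z mm 2.07 width 75.3 y 103.4
64 273 380 mid z mm 1.71 width 75.2 y 95.6
76 274 380 mid z mm 2.03 width 75.5 y 87.7
88 274 379 mid z mm 1.68 width 75.4 y 79.5
100 275 379 mid z mm 2.15 width 75.3 y 71.2
112 275 378 mid z mm 1.89 width 75.2 y 62.8
124 276 378 mid z mm 2.3 width 75.1 y 54.2
136 276 377 mid z mm 1.89 width 75.1 y 45.4
148 276 377 mid z mm 1.68 width 75.9 y 36.2
160 277 376 mid z mm 1.92 width 75.1 y 27.3
172 277 376 mid z mm 1.88 width 75.7 y 18.1
184 278 375 mid z mm 2.02 width 74.8 y 8.9
196 278 375 mid z mm 2.07 width 75.8 y -1.0
208 278 373 mid z mm 1.32 width 74.6 y -10.4
244 270 379 mid z 0.37 w 51.9
250 267 381 mid z 0.46 w 51.5
256 266 383 mid z 0.46 w 51.6
312 262 387 mid z 0.34 w 48.2
318 264 385 mid z 0.37 w 47.0
324 268 381 mid z 0.65 w 44.2
top z 0.0397 14642
rect [ 555.5 -202.3] [ 76.  152.9] 75.43
hole [ 0.5903 -0.2113] r 0.022 res 0.0002 floor z 0.0137 tool [0.123  0.0823 0.0019]
```

View pics/w11.png

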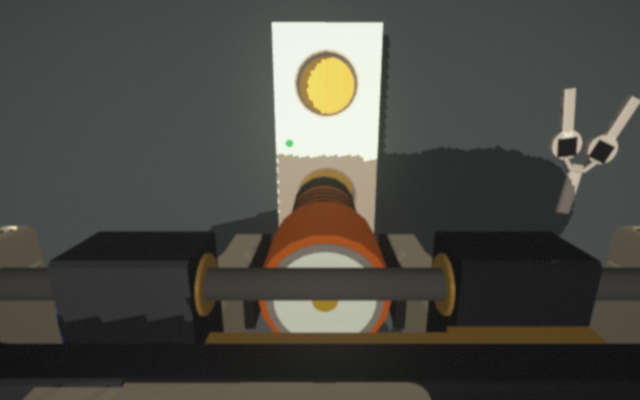

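Request:
step_arm(
  deltas=[
    [0,-0.1,0.15,0,0.7],
    [0.4,-0.1,0.15,0,0.7],
    [0.8,-0.1,0.15,0,0.7],
    [1.2,-0.1,0.15,0,0.7],
    [1.6,-0.1,0.15,0,0.7],
    [1.6,-0.1,0.15,0,0.7],
    [1.6,-0.1,0.15,0,0.7],
    [1.6,-0.1,0.15,0,0.7],
    [1.6,-0.1,0.15,0,0.7],
    [1.6,-0.1,0.15,0,0.7],
  ],
)

```text
t: 21.7
eef_pos: [0.51, -0.191, 0.1467]
ee_rot: [1.72, 1.57, -0.106]
force: [0.2, 0.3, -4.1]
width: 0.0517
```

```bash
cat > al.py <<'E'
import station as st,sys
from h import *
n=sys.argv[1]
f,P,R,t,w=wshot(st,n,2)
d=np.load(n+".npz");z=[];ze=[]
for r in range(10,200,6):
    m=np.where((np.abs(w[r,180:480,2]-.04)<.004))[0]+180
    if len(m)>60: z.append((t[r,m.min(),2]+t[r,m.max(),2])*500)
for r in list(range(244,262,3))+list(range(312,330,3)):
    m=np.where((w[r,255:400,2]>.06)&(w[r,255:400,2]<.21)&(d["pixels"][r,255:400,0]>d["pixels"][r,255:400,2]*1.6))[0]+255
    if len(m)>10: ze.append((t[r,m.min(),2]+t[r,m.max(),2])*500)
print("block z",np.median(z).round(2),"torch z",np.median(ze).round(2))
block(n,(230,0,430,232))
s=st.get_state();print(s["force"].round(2))
cv2.imwrite(f"pics/{n}c.png",cv2.resize(f["pixels"][120:240,240:410,::-1],None,fx=4.5,fy=4.5,interpolation=cv2.INTER_CUBIC))
E
python3 al.py w12
```

```text
P [[0.51, -0.191, 0.1467], [0.51, -0.191, 0.1467], [0.5099, -0.191, 0.1466]] t 21.8
block z -0.53 torch z 0.46
top z 0.0396 16507
rect [ 558.2 -203. ] [ 76.  147.3] 75.44
hole [ 0.5902 -0.2114] r 0.022 res 0.0002 floor z 0.0137 tool [ 0.107   0.0827 -0.0004]
[-0.89  0.4  -3.72]
```

View pics/w12c.png

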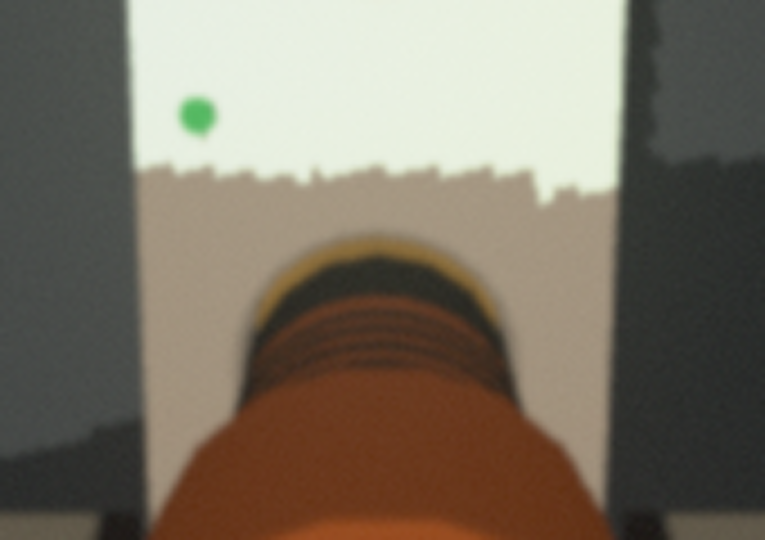

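Request:
step_arm(
  deltas=[
    [0,-0.1,-0.1,0,0.7],
    [0,-0.1,-0.1,0,0.7],
    [0,-0.1,-0.1,0,0.7],
    [0,-0.1,-0.1,0,0.7],
    [0,-0.1,-0.1,0,0.7],
    [0,-0.1,-0.1,0,0.7],
    [0,-0.1,-0.1,0,0.7],
    [0,-0.1,-0.1,0,0.7],
    [0,-0.1,-0.1,0,0.7],
    [0,-0.1,-0.1,0,0.7],
  ],
)

```text
t: 22.63
eef_pos: [0.5091, -0.1897, 0.1464]
ee_rot: [-1.268, 1.571, -3.094]
force: [-0.3, -0.8, -3.7]
width: 0.0514
```

```bash
python3 al.py w13
```

```text
P [[0.5091, -0.1897, 0.1464], [0.5091, -0.1897, 0.1464], [0.5091, -0.1897, 0.1465]] t 22.7333
block z 0.59 torch z 0.45
top z 0.0396 16648
rect [ 557.6 -202.9] [ 76.  148.3] 75.44
hole [ 0.5902 -0.2113] r 0.022 res 0.0002 floor z 0.0136 tool [0.1068 0.0839 0.0005]
[-0.47 -0.68 -4.89]
```

View pics/w13c.png

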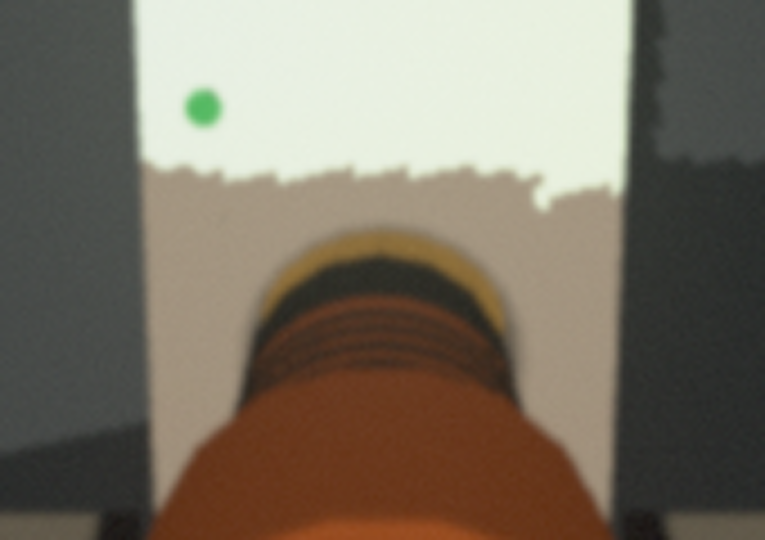

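Request:
step_arm(
  deltas=[
    [0.1,0,0,0,0.7],
    [0.25,0,0,0,0.7],
    [0.4,0,0,0,0.7],
    [0.55,0,0,0,0.7],
    [0.7,0,0,0,0.7],
    [0.85,0,0,0,0.7],
    [1,0,0,0,0.7],
    [1.1,0,0,0,0.7],
    [1.1,0,0,0,0.7],
    [1.1,0,0,0,0.7],
  ],
)

```text
t: 23.57
eef_pos: [0.5091, -0.1897, 0.1354]
ee_rot: [-1.001, 1.571, -2.826]
force: [-0.1, -0.7, -3.5]
width: 0.0514
```

```bash
python3 rd.py
```

```text
23.7167 [ 0.5092 -0.1897  0.1356] [ 0.11 -0.48 -4.24] [-3.5 -4.4 -4.9 -4.1] w 0.05135095928882469
```

Request:
step_arm(
  deltas=[
    [0.15,0,0,0,0.7],
    [0.3,0,0,0,0.7],
    [0.45,0,0,0,0.7],
    [0.6,0,0,0,0.7],
    [0.75,0,0,0,0.7],
    [0.9,0,0,0,0.7],
    [0.95,0,0,0,0.7],
    [1.0,0,0,0,0.7],
    [1.0,0,0,0,0.7],
    [1.0,0,0,0,0.7],
  ],
)

```text
t: 24.6
eef_pos: [0.5092, -0.1897, 0.1255]
ee_rot: [1.449, 1.571, -0.376]
force: [0.1, -0.1, -3.9]
width: 0.0513
```

```bash
python3 rd.py
```

```text
24.75 [ 0.5092 -0.1897  0.1256] [ 0.11  0.13 -4.07] [-3.9 -4.4 -3.8 -4.2] w 0.05166860977253704
```

Request:
step_arm(
  deltas=[
    [0.03,0,0,0,0.7],
    [0.06,0,0,0,0.7],
    [0.09,0,0,0,0.7],
    [0.12,0,0,0,0.7],
    [0.15,0,0,0,0.7],
    [0.15,0,0,0,0.7],
    [0.15,0,0,0,0.7],
    [0.15,0,0,0,0.7],
    [0.15,0,0,0,0.7],
    [0.15,0,0,0,0.7],
  ],
)

```text
t: 25.63
eef_pos: [0.5091, -0.1897, 0.124]
ee_rot: [2.11, 1.571, 0.285]
force: [0.7, -1.0, -3.7]
width: 0.0516
```

```bash
python3 rd.py
```

```text
25.7833 [ 0.5091 -0.1897  0.124 ] [ 0.23 -0.06 -4.03] [-3.7 -4.4 -3.8 -4.2] w 0.051876626876881896
```

Request:
step_arm(
  deltas=[
    [0.03,0,0,0,0.7],
    [0.06,0,0,0,0.7],
    [0.09,0,0,0,0.7],
    [0.12,0,0,0,0.7],
    [0.15,0,0,0,0.7],
    [0.15,0,0,0,0.7],
    [0.15,0,0,0,0.7],
    [0.15,0,0,0,0.7],
    [0.15,0,0,0,0.7],
    [0.15,0,0,0,0.7],
  ],
)

```text
t: 26.67
eef_pos: [0.5091, -0.1897, 0.1225]
ee_rot: [1.877, 1.571, 0.052]
force: [0.3, 0.2, -3.9]
width: 0.0515
```

```bash
python3 rd.py
```

```text
26.8167 [ 0.5091 -0.1897  0.1225] [ 0.2  -0.23 -4.13] [-3.9 -4.1 -4.7 -3.9] w 0.05134196221095429
```

Request:
step_arm(
  deltas=[
    [0.03,0,0,0,0.7],
    [0.06,0,0,0,0.7],
    [0.09,0,0,0,0.7],
    [0.12,0,0,0,0.7],
    [0.15,0,0,0,0.7],
    [0.15,0,0,0,0.7],
    [0.15,0,0,0,0.7],
    [0.15,0,0,0,0.7],
    [0.15,0,0,0,0.7],
    [0.15,0,0,0,0.7],
  ],
)

```text
t: 27.7
eef_pos: [0.5092, -0.1897, 0.1211]
ee_rot: [1.592, 1.571, -0.233]
force: [-0.8, 0.4, -2.2]
width: 0.052
```

```bash
python3 rd.py
```

```text
27.85 [ 0.5092 -0.1897  0.1211] [-0.47  0.75 -1.02] [-2.2 -0.3 -0.7 -0.9] w 0.05175955717013969
```

Request:
step_arm(
  deltas=[
    [0.03,0,0,0,0.7],
    [0.06,0,0,0,0.7],
    [0.06,0,0,0,0.7],
    [0.06,0,0,0,0.7],
    [0.06,0,0,0,0.7],
    [0.06,0,0,0,0.7],
    [0.06,0,0,0,0.7],
    [0.06,0,0,0,0.7],
    [0.06,0,0,0,0.7],
    [0.06,0,0,0,0.7],
  ],
)

```text
t: 28.73
eef_pos: [0.5092, -0.1898, 0.1205]
ee_rot: [1.429, 1.57, -0.396]
force: [-1.6, 1.4, 4.5]
width: 0.0514
```

```bash
python3 rd.py
```

```text
28.8833 [ 0.5092 -0.1897  0.1205] [-2.03  1.21  4.16] [4.5 4.3 3.6 4.3] w 0.05166239883017951
```

On the floor: 5 N more for 0.6 mm, which matches its stiffness. Releasing and withdrawing.

Request:
step_arm(
  deltas=[
    [0,0,0,0,0.35],
    [0,0,0,0,0.3],
    [0,0,0,0,0.2],
    [0,0,0,0,0],
    [0,0,0,0,0],
    [0,0,0,0,0],
    [-2,0,0,0,0],
    [-6,0,0,0,0],
    [-10,-1,0,0,0],
    [-14,-2,0,0,0],
  ],
)

```text
t: 29.77
eef_pos: [0.4892, -0.1847, 0.2616]
ee_rot: [-1.229, 1.569, -3.054]
force: [0.9, 0.7, 0.9]
width: 0.0878
```

Request:
step_arm(
  deltas=[
    [-2,-1,0,0,0],
    [-2,-1,0,0,0],
    [-2,-1,0,0,0],
    [-2,-1,0,0,0],
    [-2,-1,0,0,0],
    [-2,-1,0,0,0],
    [-2,-1,0,0,0],
    [-2,-1,0,0,0],
    [-2,-1,0,0,0],
    [-2,-1,0,0,0],
  ],
)

```text
t: 30.6
eef_pos: [0.4801, -0.1822, 0.28]
ee_rot: [-1.271, 1.57, -3.096]
force: [-0.6, 0.3, -0.2]
width: 0.0874
```

Run:
```python
import station as st
from h import *
f,P,R,t,w=wshot(st,"w14",3)
s=st.get_state();print(s["force"],s["width"],s["t"])
for n in("top","side"):
    f=st.grab_frame(n);cv2.imwrite(f"pics/{n}1.png",f["pixels"][:,:,::-1]);np.savez(n+"1.npz",**f)
f=load("top1.npz");w=cloud(f)
for k,(a,b,c,d) in dict(trayfar=(240,150,285,240),dock=(370,160,425,245)).items():
    p=w[b:d,a:c].reshape(-1,3);q=p[(p[:,2]>.12)&(p[:,2]<.16)]
    if len(q): print(k,len(q),"z",np.median(q[:,2]).round(4),cv2.minEnclosingCircle((q[:,:2]*1000).astype(np.float32)))
for k,(a,b,c,d) in dict(coaster=(178,180,213,216),puck=(193,228,214,250),keys=(455,208,488,250)).items():
    p=w[b:d,a:c].reshape(-1,3);q=p[(p[:,2]>.003)&(p[:,2]<.03)];print(k,len(q),q.mean(0).round(3))
```

```text
P [[0.4801, -0.1822, 0.28], [0.4801, -0.1822, 0.2802], [0.4801, -0.1822, 0.2802], [0.4801, -0.1822, 0.2803]] t 30.75
[-0.07192809  0.14511441  0.21991768] 0.08783849043082083 30.75
trayfar 319 z 0.147 ((607.0054321289062, 199.98092651367188), 25.879703521728516)
coaster 803 [0.564 0.388 0.007]
puck 283 [0.444 0.358 0.009]
keys 287 [ 0.483 -0.416  0.005]
```

View pics/w14.png

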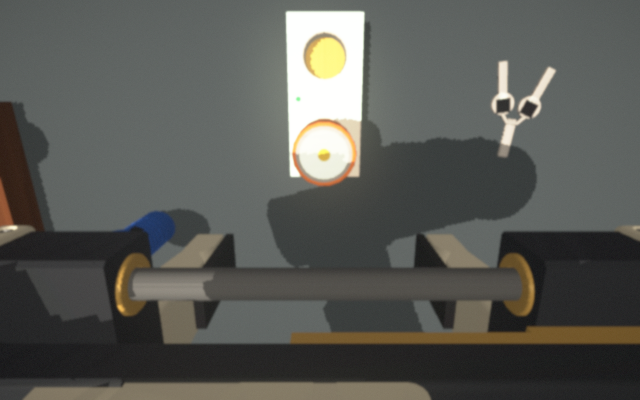

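View pics/side1.png

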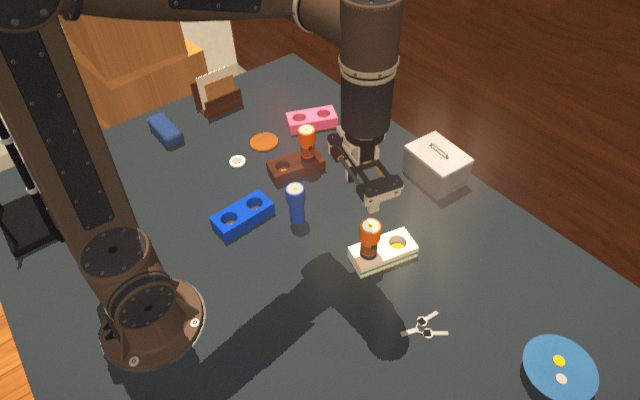

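Run:
```python
from h import *
torch("w14",(285,115,365,190))
import station as st
print(st.get_state()["force"].round(2)); print(st.job_done())
```

```text
torch z 0.1445 n 3245 circ 0.5091 -0.1893 r 25.9 mean [ 0.51   -0.1897] tool [ 0.1357  0.0299 -0.0004]
[-0.77  0.12 -0.26]
the job is handed in; nothing more can be done
None
```

Both orange flashlights are standing in their wells and the job is handed in at about 31 s; no verdict is reported. The weights told them apart clearly: one is empty, the other loaded.

| Flashlight | Start (x, y) | Force while held (empty-gripper reading about −0.4 N) | Placed in | Contact |
|---|---|---|---|---|
| First | (0.647, −0.009) | About −1.7 to −2.1 N, so empty | Far well of the walnut block | Foot height about 22 mm |
| Second | (0.459, −0.060) | About −4.1 N, so loaded | Near well of the white dock | Foot height about 19.5 mm |

- **Seating:** I lowered each one in small steps until the force rose. I then pressed 0.5–0.6 mm further, which raised the force by about 4–5 N, in line with the floor's give. The fingers were opened only after that.
- **Flashlight positions at the end:** The lens tops are at 147 mm (walnut block) and 144.5 mm (dock), matching the contact heights. The dock flashlight is about 1 mm from where I estimate the well axis. For the walnut one, the top camera reads 2.4 mm off in y, within the few-millimetre disagreement between cameras that I saw all along.
- **Coaster, keys and puck:** The coaster and puck measured within 1 mm of their starting positions. The keys' average position shifted by about 5 mm, which I put down to the arm's shadow or measurement noise, because the side view shows them at the same pixels and nothing went near them.

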